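# Lock the battery hatch key of the infusion pump

## Task

The cream infusion pump's battery hatch is not secured: its red key stands up out of its slot and is turned away from it. Turn the red key until its bar lines up with the slot between the two white cheeks, push it straight down fully home so that it locks, and let go. Do not knock over or shove away the clear bottle that stands beside the pump.

Things in the scene. Friction and masses are not known exactly. Their poses are not given: they have to be found in the camera images.
- key_grip (a point): Grip point of the red key on the cream pump: an upright plate 38 mm long (x), 10 thick (y), 36 high, on a black foot bar 46 x 10 x 10 mm; captive, it only turns about vertical z and slides down. The point is on the turning axis, 12 mm below the key's top, 34 mm above its foot's underside; 116 mm above the table at the start, 106 mm when home. The lilac pump's blue key is already locked.
- key_turn (a joint): Turn of the red key from its slot, rad: 0 = plate along the slot; positive = counter-clockwise from above. Starts at 0.7 to 1.4, so turn it clockwise by this value. Stops at -0.35 and 1.75; light friction 0.04 N m. Slot: 22 mm wide, centred on the key's axis, in line with yellow marks. The foot enters only within about 0.25 rad of 0, else it lands on the cheeks.
- key_drop (a joint): How far the red key is pushed down, m: 0 = up (foot 2 mm above the cheeks), 0.010 = fully home. About 5 N of friction holds it wherever it is left, no spring; push with 8 to 15 N. The white cheeks beside the slot are 60 mm long, their tops 80 mm above the table: fingertips no more than 23 mm below the grip point stay clear of them when the key is home.
- bottle: Clear loose bottle, black cap, paper label, 46 mm in diameter, 100 mm high, standing on the table beside the cream pump's hatch end, 100 to 120 mm from the key. Origin at the centre of its underside. Leave it standing where it is. (The pump is 170 x 125 x 70 mm and does not move.)

How it is judged:
By the outcome, as a careful person would: the job done as asked, in the order asked, and still so for the second after the job is handed in, with the robot touching nothing.
It also fails if it takes over 35 s, if anything falls off the work surface, if the arm or the gripper's body presses on something with over 40 N, if the wrist force passes 120 N, or if a joint passes its speed limit or range.

## Robot

A 6-joint arm with a two-finger parallel gripper is mounted at the origin on the work surface. World frame = base frame: x ahead of the robot, y to its left, z up, the work surface at z = 0. Lengths are in m, angles in rad, forces in N, time in s.
With the tool pointing down it reaches from about 0.3 to 0.875 m from the base axis. Payload 4.2 kg.
Tool frame: the origin (TCP) lies between the finger pads; the fingertips stand 25 mm ahead of it and the grasp point (between the pads) lies 6 mm ahead of it; z points along the fingers, y is the direction in which the jaws open and shut (so a half turn about z gives the same grasp; the last joint's range is limited). The gripper opens to 85 mm and grips with 20 to 120 N. Pads are 22 mm wide; open, the fingers measure 114 mm over their backs; the gripper's body (76 mm by 85 mm) begins 54 mm behind the grasp point. The pads swing forward as they close: fully open they stand 13 mm farther back than shut.
Start: joints at [1.187, 0.32, 1.565, -0, 1.257, -0.02], TCP at [0.205, 0.537, 0.256] pointing down, gripper open.
Joint ranges: [-3.11, 3.11], [-0.84, 2.01], [0.21, 2.61], [-1.34, 4.49], [0.05, 2.63], [-2.56, 2.56]. Speed limits (rad/s): [2.57, 2.57, 3.14, 3.14, 3.14, 3.14].

## Interface

Orientations are given as a 3x3 rotation matrix whose columns are the frame's x, y, z axes.
In Python, from station import manip, eyes, order gives the robot as it stands.
- The arm moves only by the tool play_rows, never from a script. Its argument "plan" is text: rows parted by semicolons, each of 5 numbers parted by spaces: the shift along the tool's x, y, z in m, then the turn about the tool's z in rad, then the gripper command: -1 is shut, 1 is fully open, values between are in proportion. A call has 1 to 5 rows; each row shifts and turns the commanded pose from where the row before left it, along the tool's axes as they then stand; what a row does not reach is not made up. A row lasts 1/10 s, in which the tool goes at most 50 mm and 8.59 degrees, less where a joint would pass 70% of its speed; a pose out of reach is approached as far as the arm can. A call with a gripper value outside its range is refused whole. The fingers move at their own pace and stop on an object; the grip force is fixed at half the most. Time passes only in rows, so rows that do not move let the fingers close. It gives the time, the measured TCP pose, the force and the opening at its end, in the units of the state.
- manip.state(): the state, without advancing time (a new reading comes with each control period).
- eyes.capture(name): name is "scene" or "side" or "wrist"; returns a dict with "frame" (420x560x3 uint8, red, green, blue), "fx", "fy", "cx", "cy" (pixels), "xyz" and "attitude" of the camera in the world. Camera axes: x right, y down, z forward; pixel columns grow to the right and rows downward; lengths in m; the calibration is good to about 2 mm. A picture is of the moment at which its call begins. There is no depth.
- order.hand_in(): hands the job in, once; it reports no verdict.
The state is a dict: "time": time; "joint_positions": joint angles; "qd": joint speeds; "joint_efforts": joint torques, N m; "eef_pos": TCP position; "ee_rot": TCP orientation; "wrist_force": force on the tool from outside, world axes, zero at the start; "moment": the same for the moment, N m; "grip_width": opening from 0.0 (shut) to 1.0 (fully open).
Only numpy, scipy, OpenCV 4.12 (cv2) and the standard library are available. Lean on these libraries where they do the work, as an engineer would, in place of code of your own. Each camera call takes 0.05 s, during which the arm holds its last target.

## Working session

There is one attempt and no reset: what is moved stays moved. The work goes in short steps, Python scripts to look and compute and a tool call to move; the robot and the scene stay as the last step left them, time stands still between calls to the robot, and variables do not carry over. Pictures are saved under pics/ and viewed, and the job is handed in when it is done.

Besides the shell and the picture viewer there is one more tool, called as name(argument=value, ...) on one line, values as JSON. play_rows: Moves the arm, as the interface text tells. Its arguments: {"type":"object","properties":{"plan":{"type":"string"}},"required":["plan"]}

```bash
mkdir -p pics; cat > h.py <<'E'
import numpy as np, cv2
from station import manip, eyes, order
def snap(n,tag):
    c=eyes.capture(n); cv2.imwrite(f'pics/{tag}.png',cv2.cvtColor(c['frame'],cv2.COLOR_RGB2BGR)); return c
def ray(c,u,v):
    d=np.array(c['attitude']).reshape(3,3)@np.array([(u-c['cx'])/c['fx'],(v-c['cy'])/c['fy'],1.]); return np.array(c['xyz']),d
def onz(c,u,v,z):
    o,d=ray(c,u,v); return o+d*(z-o[2])/d[2]
def redmask(c):
    h=cv2.cvtColor(c['frame'],cv2.COLOR_RGB2HSV); return (((h[...,0]<8)|(h[...,0]>172))&(h[...,1]>140)&(h[...,2]>60)).astype(np.uint8)
E
python3 - <<'E'
from h import *
import pickle
d={}
for n in ['scene','side','wrist']:
    c=snap(n,n+'0'); d[n]=c
    m=redmask(c); k,l,s,ce=cv2.connectedComponentsWithStats(m)
    print(n,c['xyz'],[ (s[i].tolist(),ce[i].round(1).tolist()) for i in range(1,k) if s[i][4]>20])
pickle.dump(d,open('d0.pkl','wb'))
s=manip.state();print(s['time'],s['eef_pos'],s['ee_rot'],s['grip_width'],s['wrist_force'])
E
```

```text
scene [1.18530844 0.06475885 0.6984241 ] [([0, 172, 23, 29, 367], [7.6, 184.0]), ([377, 178, 23, 29, 418], [387.6, 191.8]), ([10, 196, 23, 28, 49], [22.8, 210.0]), ([220, 338, 12, 16, 153], [225.6, 345.3]), ([241, 339, 12, 17, 156], [247.1, 346.9]), ([263, 341, 12, 16, 159], [268.5, 348.2])]
side [0.50931761 0.52118524 0.44504368] [([287, 105, 69, 50, 1954], [318.2, 129.7]), ([339, 133, 14, 14, 23], [345.5, 139.5]), ([122, 200, 26, 33, 311], [134.4, 215.3]), ([265, 279, 31, 40, 677], [279.6, 297.0])]
wrist [0.14179888 0.55944798 0.3735172 ] []
0.15 [0.20447749 0.53706528 0.25566254] [[-9.34546880e-01  3.55839631e-01 -5.34113811e-04]
 [ 3.55840028e-01  9.34546046e-01 -1.24978445e-03]
 [ 5.44311132e-05 -1.35804123e-03 -9.99999076e-01]] 0.998958551987138 [ 0.18160656  0.84923443 -0.18642448]
```

View pics/scene0.png

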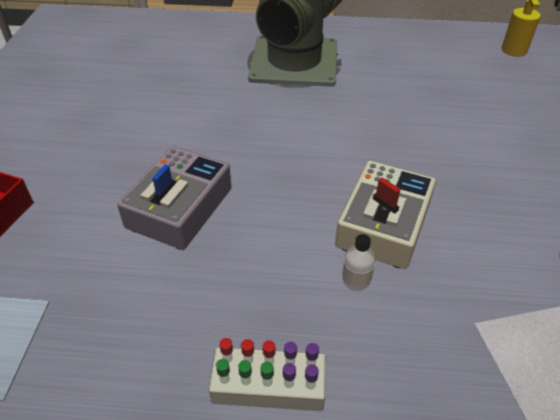

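View pics/side0.png

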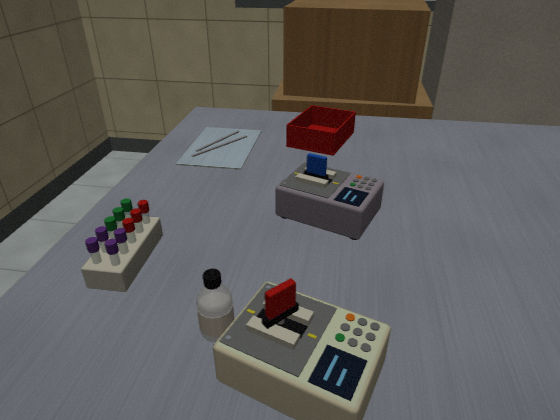

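View pics/wrist0.png

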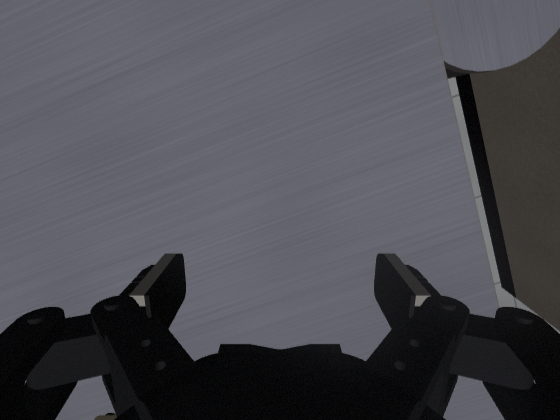

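Scene view: the cream pump is at about (388,205), its red key at (388,192) and the bottle at (358,265). Side view: the key is at (280,298), with yellow marks near (251,311) and (312,336). I'll zoom in for the details.

```bash
python3 - <<'E'
from h import *
import pickle
d=pickle.load(open('d0.pkl','rb'))
for n,(u,v,w,h) in {'scene':(325,150,120,150),'side':(185,255,210,160)}.items():
    f=d[n]['frame'][v:v+h,u:u+w]; k=5 if n=='scene' else 3.8
    f=cv2.resize(f,None,fx=4 if n=='scene' else 3.75,fy=4 if n=='scene' else 3.75,interpolation=cv2.INTER_CUBIC)
    cv2.imwrite(f'pics/z_{n}.png',cv2.cvtColor(f,cv2.COLOR_RGB2BGR))
    c=d[n];hs=cv2.cvtColor(c['frame'],cv2.COLOR_RGB2HSV)
    m=((hs[...,0]>22)&(hs[...,0]<34)&(hs[...,1]>130)&(hs[...,2]>120)).astype(np.uint8)
    k,l,s,ce=cv2.connectedComponentsWithStats(m)
    for i in range(1,k):
        if s[i][4]>4: print(n,s[i].tolist(),ce[i].round(1),onz(c,*ce[i],.07).round(4))
    print(n,'red')
    m=redmask(c);k,l,s,ce=cv2.connectedComponentsWithStats(m)
    for i in range(1,k):
        if s[i][4]>300 and abs(ce[i][0]-(388 if n=='scene' else 280))<5:
            p=cv2.approxPolyDP(cv2.findContours((l==i).astype(np.uint8),0,2)[0][0],2,True)[:,0]
            for q in p: print(q, onz(c,*q,.128).round(4))
E
```

```text
scene [532, 0, 8, 5, 32] [535.5   2. ] [-0.2267  0.6091  0.07  ]
scene [513, 7, 28, 14, 229] [526.3  14.3] [-0.1547  0.5697  0.07  ]
scene [176, 176, 4, 3, 8] [177.8 177.1] [ 0.5168 -0.1681  0.07  ]
scene [149, 205, 5, 5, 12] [150.8 207.2] [ 0.5921 -0.196   0.07  ]
scene [376, 224, 3, 5, 12] [377.1 225.8] [0.6005 0.1699 0.07  ]
scene red
[379 179] [0.5547 0.167  0.128 ]
[377 196] [0.5931 0.1625 0.128 ]
[394 206] [0.6121 0.1867 0.128 ]
[399 188] [0.5724 0.1967 0.128 ]
[382 178] [0.5519 0.1718 0.128 ]
side [333, 182, 5, 2, 6] [335.  182.5] [ 0.5189 -0.1746  0.07  ]
side [247, 309, 8, 4, 20] [250.6 310.8] [0.603 0.166 0.07 ]
side [308, 333, 9, 5, 25] [311.6 335.2] [0.5268 0.1915 0.07  ]
side red
[293 280] [0.5521 0.168  0.128 ]
[289 279] [0.5567 0.1671 0.128 ]
[265 292] [0.5792 0.1917 0.128 ]
[265 296] [0.578  0.1977 0.128 ]
[269 298] [0.5733 0.1999 0.128 ]
[268 301] [0.5735 0.2044 0.128 ]
[266 298] [0.5764 0.2004 0.128 ]
[265 304] [0.5758 0.2092 0.128 ]
[268 304] [0.5727 0.2087 0.128 ]
[265 308] [0.5747 0.2148 0.128 ]
[269 318] [0.5682 0.2275 0.128 ]
[293 305] [0.5469 0.2059 0.128 ]
[288 303] [0.5525 0.2039 0.128 ]
[290 299] [0.5512 0.1978 0.128 ]
[294 301] [0.5467 0.2001 0.128 ]
[289 298] [0.5525 0.1965 0.128 ]
[294 297] [0.5475 0.1942 0.128 ]
```

View pics/z_scene.png

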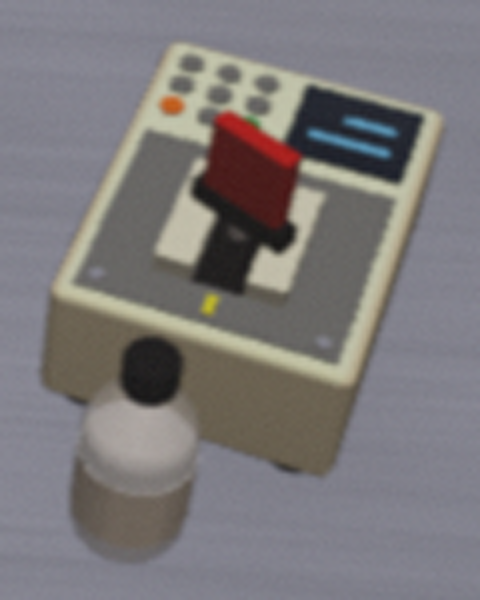

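View pics/z_side.png

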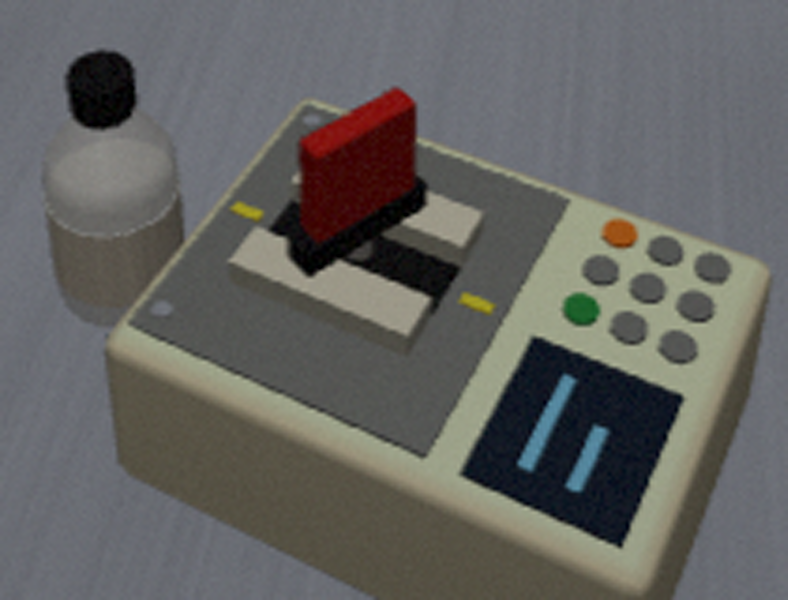

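play_rows(plan="-0.031 -0.0136 0 0 1; -0.031 -0.0136 0 0 1; -0.031 -0.0136 0 0 1; -0.031 -0.0136 0 0 1; -0.031 -0.0136 0 0 1")

```text
time: 0.65
eef_pos: [0.3259, 0.4175, 0.2561]
ee_rot: [[-0.935, 0.356, -0.0], [0.356, 0.935, -0.0], [0.0, -0.0, -1.0]]
wrist_force: [0.9, -0.9, 0.1]
grip_width: 0.999
```

play_rows(plan="-0.031 -0.0136 0 0 1; -0.031 -0.0136 0 0 1; -0.031 -0.0136 0 0 1; -0.031 -0.0136 0 0 1; -0.031 -0.0136 0 0 1")

```text
time: 1.15
eef_pos: [0.4466, 0.2988, 0.2561]
ee_rot: [[-0.935, 0.356, -0.0], [0.356, 0.935, -0.0], [0.0, -0.0, -1.0]]
wrist_force: [0.3, 0.7, 0.3]
grip_width: 1.003
```

play_rows(plan="-0.031 -0.0136 0 0 1; -0.031 -0.0136 0 0 1; -0.031 -0.0136 0 0 1; -0.031 -0.0136 0 0 1; -0.029 -0.0136 0 0 1")

```text
time: 1.65
eef_pos: [0.5656, 0.1808, 0.2559]
ee_rot: [[-0.934, 0.356, -0.001], [0.356, 0.934, -0.0], [0.0, -0.0, -1.0]]
wrist_force: [-0.3, 0.4, 1.7]
grip_width: 1.003
```

play_rows(plan="0 0 0 -0.14 1; 0 0 0 -0.14 1; 0 0 0 -0.14 1; 0 0 0 -0.14 1; 0 0 0 -0.14 1")

```text
time: 2.15
eef_pos: [0.5646, 0.1819, 0.2559]
ee_rot: [[-0.942, -0.335, -0.001], [-0.335, 0.942, -0.0], [0.001, 0.0, -1.0]]
wrist_force: [-0.2, -0.1, 0.9]
grip_width: 0.998
```

play_rows(plan="0 0 0 -0.14 1; 0 0 0 -0.14 1; 0 0 0 -0.14 1; 0 0 0 -0.14 1; 0 0 0 0 1")

```text
time: 2.65
eef_pos: [0.5645, 0.1819, 0.2559]
ee_rot: [[-0.625, -0.781, -0.001], [-0.781, 0.625, -0.0], [0.001, 0.001, -1.0]]
wrist_force: [-0.8, -0.5, 0.4]
grip_width: 1.002
```

```bash
python3 - <<'E'
from h import *
s=manip.state();R=np.array(s['ee_rot']);print(s['time'],s['eef_pos'],np.arctan2(R[1,1],R[0,1]),s['joint_positions'],s['wrist_force'])
c=snap('wrist','wrist1');print(c['xyz'],c['attitude'])
import pickle;pickle.dump(c,open('w1.pkl','wb'))
E
```

```text
2.65 [0.56453884 0.18194162 0.25592745] 2.466742328570593 [ 2.92346177e-01  3.48859416e-01  1.52172741e+00  7.85259168e-05
  1.27179208e+00 -2.17441947e+00] [-0.81931602 -0.49637869  0.43663188]
[0.52242367 0.12891406 0.37393875] [[-7.80615381e-01  6.03448440e-01  1.62756282e-01]
 [ 6.25011699e-01  7.53659643e-01  2.03365481e-01]
 [ 5.77406911e-05  2.60474803e-01 -9.65480644e-01]]
```

View pics/wrist1.png

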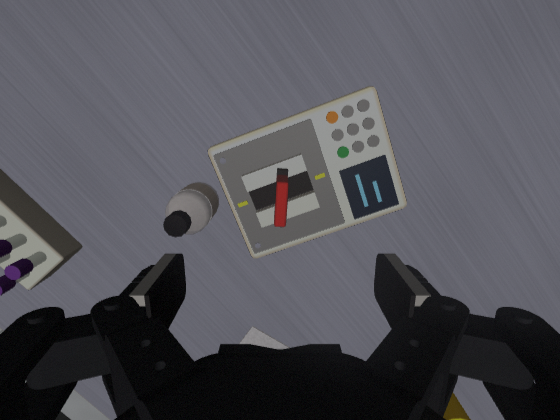

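Wrist view: the key's top is at about (282,205), near-parallel to the pads and tilted a few degrees. The yellow marks are at (243,204) and (320,176), and the bottle cap is at (178,223).

```bash
python3 - <<'E'
from h import *
import pickle
c=pickle.load(open('w1.pkl','rb'))
f=c['frame'][150:250,150:350];cv2.imwrite('pics/z_w1.png',cv2.cvtColor(cv2.resize(f,None,fx=4,fy=4,interpolation=cv2.INTER_CUBIC),cv2.COLOR_RGB2BGR))
m=redmask(c);m[:150]=0;m[250:]=0;m[:,:260]=0;m[:,310:]=0
p=np.argwhere(m)[:,::-1].astype(np.float32)
print(len(p),cv2.minAreaRect(p))
b=cv2.boxPoints(cv2.minAreaRect(p)); print(b)
g=[onz(c,*q,.128) for q in b]; [print(x.round(4)) for x in g]; print(np.mean(g,0))
hs=cv2.cvtColor(c['frame'],cv2.COLOR_RGB2HSV)
y=((hs[...,0]>22)&(hs[...,0]<34)&(hs[...,1]>130)&(hs[...,2]>120)).astype(np.uint8)
k,l,s,ce=cv2.connectedComponentsWithStats(y)
for i in range(1,k):
    if s[i][4]>6 and s[i][4]<300: print(ce[i],onz(c,*ce[i],.07).round(4))
print('bottle cap',onz(c,178,223,.1))
E
```

```text
517 ((280.8000183105469, 203.40000915527344), (11.626960754394531, 45.21595764160156), 3.3664603233337402)
[[273.669   225.6276 ]
 [276.32416 180.48965]
 [287.93103 181.17242]
 [285.27588 226.31036]]
[0.5784 0.1912 0.128 ]
[0.5532 0.1633 0.128 ]
[0.5464 0.1695 0.128 ]
[0.5714 0.1976 0.128 ]
[0.56233871 0.18039333 0.128     ]
[319.43243243 175.97297297] [0.525  0.1941 0.07  ]
[242.32352941 203.61764706] [0.6014 0.1685 0.07  ]
[457. 419.] [0.5734 0.5378 0.07  ]
bottle cap [0.65113462 0.14190351 0.1       ]
```

View pics/z_w1.png

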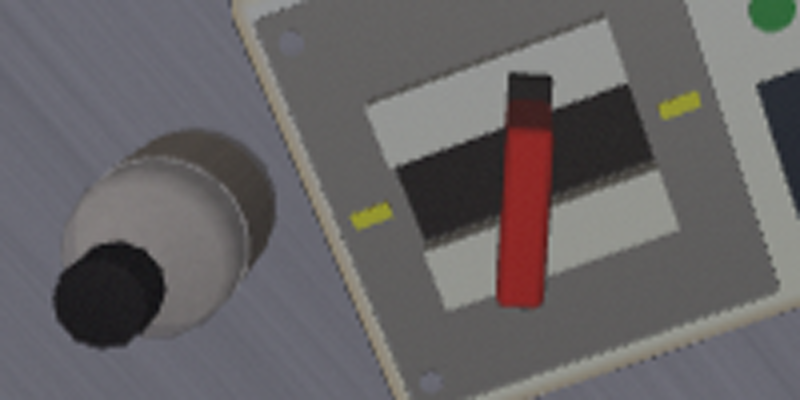

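play_rows(plan="0.0017 0.0005 0.02 0.04 1; 0 0 0.03 0 1; 0 0 0.03 0 1; 0 0 0.03 0 1; 0 0 0.024 0 1")

```text
time: 3.2
eef_pos: [0.5626, 0.1808, 0.1205]
ee_rot: [[-0.658, -0.753, -0.002], [-0.753, 0.658, -0.0], [0.001, 0.001, -1.0]]
wrist_force: [0.4, -0.6, 0.8]
grip_width: 1.001
```

play_rows(plan="0 0 0 0 -0.3; 0 0 0 0 -0.6; 0 0 0 0 -1; 0 0 0 0 -1; 0 0 0 0 -1")

```text
time: 3.7
eef_pos: [0.5638, 0.1812, 0.1236]
ee_rot: [[-0.656, -0.755, 0.002], [-0.755, 0.656, 0.001], [-0.002, -0.001, -1.0]]
wrist_force: [-0.3, 0.2, -0.0]
grip_width: 0.142
```

play_rows(plan="0 0 0 0 -1; 0 0 0 0 -1; 0 0 0 0 -1")

```text
time: 4.0
eef_pos: [0.5632, 0.1816, 0.123]
ee_rot: [[-0.655, -0.755, 0.001], [-0.755, 0.655, 0.001], [-0.001, 0.0, -1.0]]
wrist_force: [-2.9, 4.0, 5.2]
grip_width: 0.105
```

```bash
python3 - <<'E'
from h import *
s=manip.state();R=np.array(s['ee_rot']);print(s['time'],s['eef_pos'],np.arctan2(R[1,1],R[0,1]),s['wrist_force'],s['moment'],s['grip_width'])
a=snap('side','s2')['frame'][200:420,150:450];b=snap('wrist','w2')['frame']
cv2.imwrite('pics/c2.png',cv2.cvtColor(cv2.resize(a,None,fx=2.5,fy=2.5),cv2.COLOR_RGB2BGR))
E
```

```text
4.0 [0.56322229 0.18158653 0.12302039] 2.4267659433835584 [-2.89455434  4.0145094   5.18898512] [ 0.55276809  0.38068888 -0.02875895] 0.104944850700331
```

View pics/c2.png

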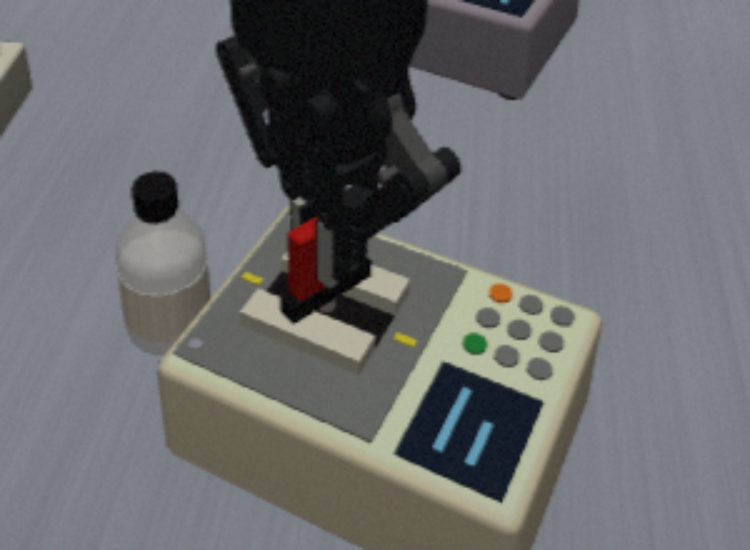

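View pics/w2.png

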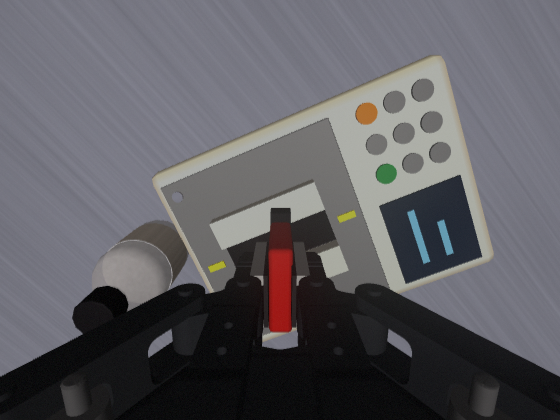

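The plate is squarely between the pads: it is upright in the wrist view at (281,290), and the bottle is untouched. Now I'll turn it clockwise.

play_rows(plan="0 0 0 0.13 -1; 0 0 0 0.13 -1; 0 0 0 0.13 -1; 0 0 0 0.13 -1; 0 0 0 0.13 -1")

```text
time: 4.6
eef_pos: [0.5628, 0.182, 0.1224]
ee_rot: [[-0.98, -0.199, -0.001], [-0.199, 0.98, 0.002], [0.0, 0.002, -1.0]]
wrist_force: [-2.7, 6.1, 4.5]
grip_width: 0.1
```

play_rows(plan="0 0 0 0.13 -1; 0 0 0 0.13 -1; 0 0 0 0.13 -1; 0 0 0 0.14 -1; 0 0 0 0 -1")

```text
time: 5.1
eef_pos: [0.5628, 0.1825, 0.1224]
ee_rot: [[-0.947, 0.321, -0.001], [0.321, 0.947, 0.003], [0.002, 0.002, -1.0]]
wrist_force: [-4.0, 7.0, 4.7]
grip_width: 0.1
```

```bash
python3 - <<'E'
from h import *
s=manip.state();R=np.array(s['ee_rot']);print(s['time'],s['eef_pos'],np.arctan2(R[1,1],R[0,1]),s['wrist_force'],s['moment'],s['grip_width'])
a=snap('side','s3')['frame'][200:420,150:450];b=snap('wrist','w3')['frame']
cv2.imwrite('pics/c3.png',cv2.cvtColor(cv2.resize(a,None,fx=2.5,fy=2.5),cv2.COLOR_RGB2BGR))
E
```

```text
5.1 [0.56282612 0.1825172  0.12239757] 1.2440339154672824 [-3.97621102  6.98341489  4.74817517] [ 1.12744376  0.61074741 -0.00211395] 0.10019184684945485
```

View pics/c3.png

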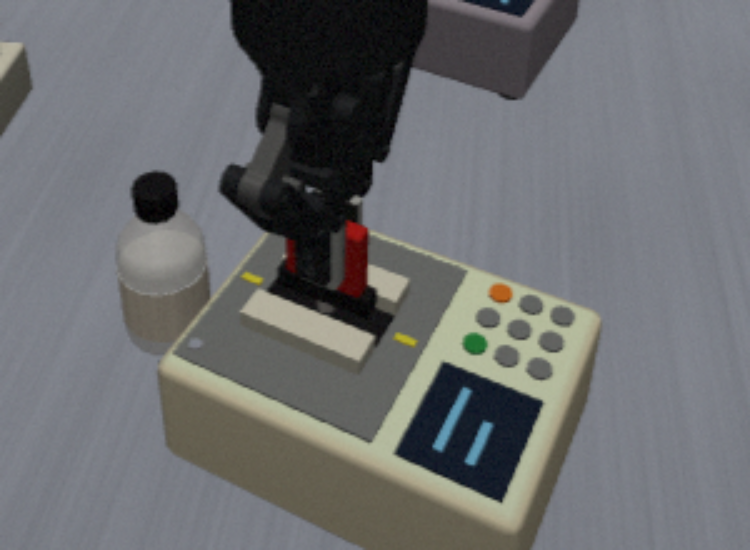

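View pics/w3.png

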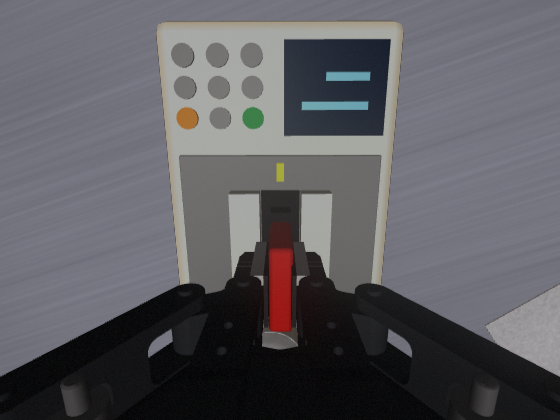

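The bar lines up with the slot: in the wrist view, the key, the slot and the yellow mark share column 280. I'll relieve the side load slightly, then push straight down.

play_rows(plan="0.0006 0.0006 0.002 0 -1; 0 0 0.002 0 -1; 0 0 0.002 0 -1; 0 0 0.002 0 -1; 0 0 0 0 -1")

```text
time: 5.7
eef_pos: [0.5628, 0.1826, 0.1142]
ee_rot: [[-0.948, 0.319, -0.0], [0.319, 0.948, 0.002], [0.001, 0.001, -1.0]]
wrist_force: [-2.5, 5.2, 2.7]
grip_width: 0.104
```

play_rows(plan="0 0 0.001 0 -1; 0 0 0.001 0 -1; 0 0 0.001 0 -1; 0 0 0 0 -1")

```text
time: 6.1
eef_pos: [0.5629, 0.1826, 0.1136]
ee_rot: [[-0.948, 0.319, 0.001], [0.319, 0.948, 0.002], [-0.0, 0.002, -1.0]]
wrist_force: [-6.2, 4.3, 16.9]
grip_width: 0.106
```

```bash
python3 - <<'E'
from h import *
a=snap('side','s4')['frame'][200:420,150:450];snap('wrist','w4')
cv2.imwrite('pics/c4.png',cv2.cvtColor(cv2.resize(a,None,fx=2.5,fy=2.5),cv2.COLOR_RGB2BGR))
E
```

```text
(no output)
```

View pics/c4.png

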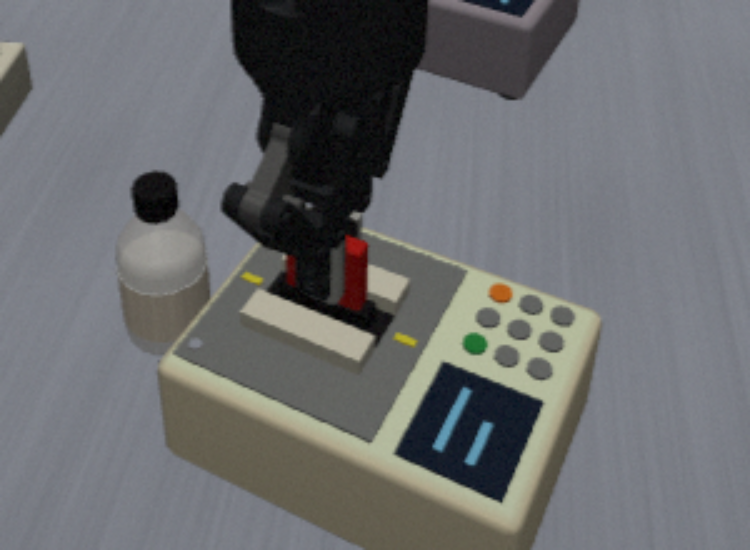

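The foot is down between the cheeks and the upward force has risen to 17 N. I'll press slightly more to confirm that it has bottomed out.

play_rows(plan="0 0 0.001 0 -1; 0 0 0.0005 0 -1; 0 0 0 0 -1")

```text
time: 6.5
eef_pos: [0.5629, 0.1826, 0.1135]
ee_rot: [[-0.948, 0.318, 0.002], [0.318, 0.948, 0.002], [-0.001, 0.003, -1.0]]
wrist_force: [-8.1, 3.5, 23.3]
grip_width: 0.109
```

```bash
python3 - <<'E'
from h import *
import pickle
s=manip.state();print(s['time'],s['eef_pos'],s['wrist_force'])
d=pickle.load(open('d0.pkl','rb'))
# measured top z of key via side view: predicted pixel of the visible top end for z .128 / .118
c=snap('side','s5')
ax=np.array([.563,.1813]); e=np.array([np.cos(-.323),np.sin(-.323)])
R=np.array(c['attitude']).reshape(3,3)
def pr(p): q=R.T@(np.array(p)-c['xyz']); return (q[0]/q[2]*c['fx']+c['cx'],q[1]/q[2]*c['fy']+c['cy'])
for z in(.128,.123,.118): print(z,[np.round(pr([*(ax+t*e),z]),1) for t in(-.019,.019)])
a=c['frame'][270:350,240:320];cv2.imwrite('pics/c5.png',cv2.cvtColor(cv2.resize(a,None,fx=7,fy=7,interpolation=cv2.INTER_CUBIC),cv2.COLOR_RGB2BGR))
E
```

```text
6.5 [0.56289041 0.1826383  0.11347026] [-8.09741926  3.48765803 23.27876483]
0.128 [array([297.1, 292.8]), array([266.2, 281.6])]
0.123 [array([297. , 296.2]), array([266.3, 284.9])]
0.118 [array([296.9, 299.6]), array([266.4, 288.3])]
```

View pics/c5.png

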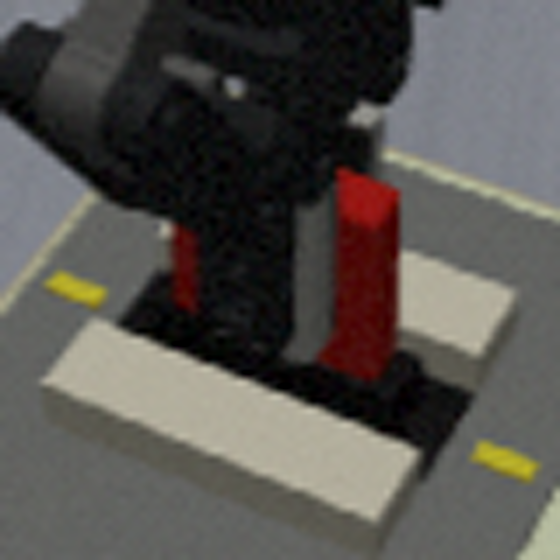

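Pressing to 23 N moved the TCP only 0.1 mm. The key's top end projects to about z=0.119 m (home is 0.118), so it has bottomed. I'll ease the load, open and retreat.

play_rows(plan="0 0 -0.001 0 -1; 0 0 0 0 -0.5; 0 0 0 0 0; 0 0 0 0 0.5; 0 0 0 0 0.6")

```text
time: 7.05
eef_pos: [0.5628, 0.1813, 0.1101]
ee_rot: [[-0.948, 0.318, -0.001], [0.318, 0.948, -0.001], [0.001, -0.001, -1.0]]
wrist_force: [-0.1, 0.2, -0.1]
grip_width: 0.75
```

play_rows(plan="0 0 0 0 0.6; 0 0 -0.01 0 0.6; 0 0 -0.03 0 0.6; 0 0 -0.04 0 0.6; 0 0 -0.04 0 0.6")

```text
time: 7.55
eef_pos: [0.5627, 0.1816, 0.2325]
ee_rot: [[-0.948, 0.318, -0.0], [0.318, 0.948, -0.0], [0.0, -0.0, -1.0]]
wrist_force: [0.4, 1.3, 0.1]
grip_width: 0.8
```

play_rows(plan="0.03 0 -0.03 0 0.6; 0.04 0 0 0 0.6; 0.04 0 0 0 0.6; 0.04 0 0 0 0.6; 0 0 0 0 0.6")

```text
time: 8.05
eef_pos: [0.4167, 0.23, 0.2618]
ee_rot: [[-0.949, 0.315, -0.001], [0.315, 0.949, 0.001], [0.001, 0.0, -1.0]]
wrist_force: [0.5, 0.0, 0.3]
grip_width: 0.8
```

```bash
python3 - <<'E'
from h import *
s=manip.state();print(s['time'],s['eef_pos'],s['wrist_force'])
c=snap('side','s6');w=snap('scene','sc6')
a=c['frame'][255:415,185:395];cv2.imwrite('pics/c6.png',cv2.cvtColor(cv2.resize(a,None,fx=3.75,fy=3.75,interpolation=cv2.INTER_CUBIC),cv2.COLOR_RGB2BGR))
a=w['frame'][150:300,325:445];cv2.imwrite('pics/d6.png',cv2.cvtColor(cv2.resize(a,None,fx=4,fy=4,interpolation=cv2.INTER_CUBIC),cv2.COLOR_RGB2BGR))
E
```

```text
8.05 [0.41671011 0.22997523 0.2618136 ] [0.54569275 0.04793576 0.33362602]
```

View pics/c6.png

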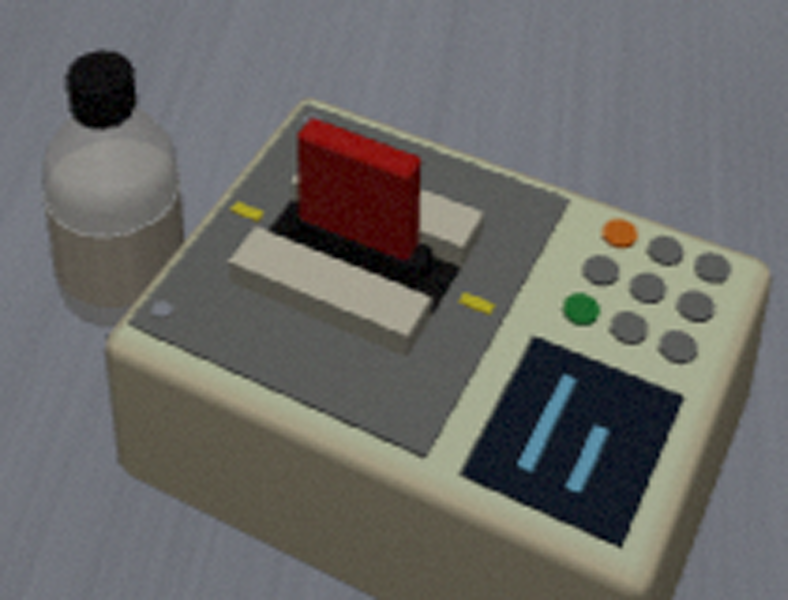

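View pics/d6.png

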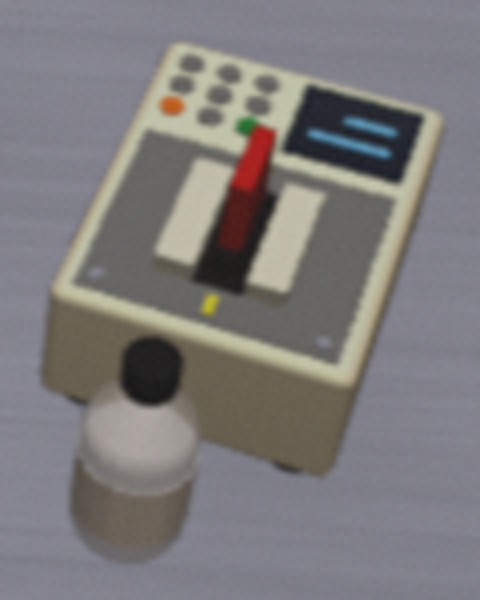

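The pictures show the key in line with the slot, its foot sunk between the cheeks, and the bottle unmoved. Since I have plenty of time, I'll make one confirming push on the key's top with shut fingers.

play_rows(plan="-0.04 0 0 0 -1; -0.04 0 0 0 -1; -0.04 0 0 0 -1; -0.034 0 0 0 -1; 0 0 -0.01 0 -1")

```text
time: 8.65
eef_pos: [0.571, 0.178, 0.2687]
ee_rot: [[-0.947, 0.322, -0.001], [0.322, 0.947, -0.002], [0.0, -0.002, -1.0]]
wrist_force: [-1.4, 0.0, 0.2]
grip_width: 0.004
```

play_rows(plan="0 0 0.04 0 -1; 0 0 0.04 0 -1; 0 0 0.02 0 -1; 0 0 0.01 0 -1; 0 0 0 0 -1")

```text
time: 9.15
eef_pos: [0.5666, 0.1801, 0.1599]
ee_rot: [[-0.948, 0.319, -0.002], [0.319, 0.948, -0.001], [0.002, -0.001, -1.0]]
wrist_force: [-0.0, -0.4, 0.7]
grip_width: -0.001
```

play_rows(plan="0.003 0 0.006 0 -1; 0 0 0.005 0 -1; 0 0 0.003 0 -1; 0 0 0.002 0 -1; 0 0 0 0 -1")

```text
time: 9.65
eef_pos: [0.5638, 0.1814, 0.1449]
ee_rot: [[-0.948, 0.318, 0.0], [0.318, 0.948, 0.0], [-0.0, 0.0, -1.0]]
wrist_force: [1.1, 0.6, 0.8]
grip_width: -0.0
```

play_rows(plan="0 0 0.001 0 -1; 0 0 0.001 0 -1; 0 0 0.001 0 -1; 0 0 0 0 -1")

```text
time: 10.05
eef_pos: [0.5641, 0.1815, 0.143]
ee_rot: [[-0.948, 0.318, 0.001], [0.318, 0.948, 0.0], [-0.001, 0.001, -1.0]]
wrist_force: [-1.4, 0.3, 5.8]
grip_width: -0.001
```

play_rows(plan="0 0 0.001 0 -1; 0 0 0.001 0 -1; 0 0 0 0 -1")

```text
time: 10.35
eef_pos: [0.5643, 0.1816, 0.1428]
ee_rot: [[-0.948, 0.318, 0.003], [0.318, 0.948, 0.001], [-0.002, 0.002, -1.0]]
wrist_force: [-3.3, -1.2, 14.7]
grip_width: 0.001
```

Contact came at TCP z=0.143 m, which puts the key top at 0.118 m, exactly home. At 15 N the TCP gave only 0.2 mm more. I'll retreat now.

play_rows(plan="0 0 -0.01 0 -1; 0 0 -0.03 0 -1; 0 0 -0.04 0 -1; 0 0 -0.04 0 -1; 0.03 0 0 0 -1")

```text
time: 10.85
eef_pos: [0.5403, 0.1914, 0.2659]
ee_rot: [[-0.947, 0.32, 0.014], [0.32, 0.947, 0.004], [-0.012, 0.008, -1.0]]
wrist_force: [-1.0, -0.0, 0.6]
grip_width: 0.0
```

play_rows(plan="0.04 0 0 0 -1; 0.04 0 0 0 -1; 0.03 0 0 0 -1; 0 0 0 0 -1; 0 0 0 0 -1")

```text
time: 11.35
eef_pos: [0.4312, 0.2262, 0.2603]
ee_rot: [[-0.948, 0.317, 0.002], [0.317, 0.948, 0.0], [-0.001, 0.001, -1.0]]
wrist_force: [0.6, 0.2, -0.4]
grip_width: 0.001
```

```bash
python3 - <<'E'
from h import *
s=manip.state();print(s['time'],s['eef_pos'],s['wrist_force'])
c=snap('side','s7')
a=c['frame'][255:415,185:395];cv2.imwrite('pics/c7.png',cv2.cvtColor(cv2.resize(a,None,fx=3.75,fy=3.75,interpolation=cv2.INTER_CUBIC),cv2.COLOR_RGB2BGR))
E
```

```text
11.35 [0.43119895 0.22618294 0.26033583] [ 0.58311788  0.17579875 -0.35418372]
```

View pics/c7.png

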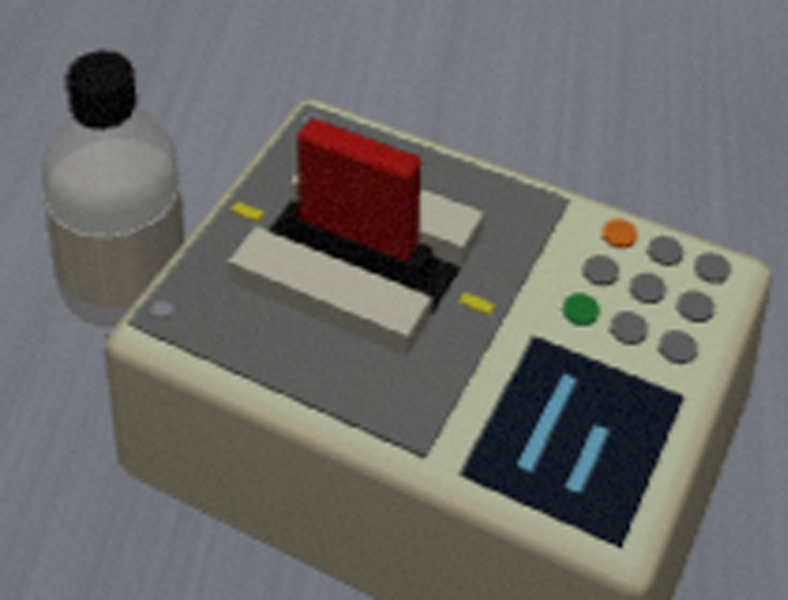

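The key is in line with the slot and down, the bottle is where it was, and the arm is clear of everything.

```bash
python3 -c "
from station import order
print(order.hand_in())"
```

```text
the job is handed in; nothing more can be done
None
```

The red key is turned into its slot, pushed fully home and let go. I handed the job in at about 11.4 s of the 35 s.

- **Turn:** I gripped the key across its plate and turned it about 1.18 rad clockwise. By the arm's own reading and the yellow marks, it ended within about 0.01 rad of the slot line.
- **Push:** I pushed it down until it stopped moving. Pressing on to 23 N, above the suggested 8–15 N, moved the tool only another 0.1 mm.
- **Depth check:** After letting go, I pressed once on the key's top with shut fingers. That put the top at 0.118 m, the home height, and it held at 15 N. While gripped, the tool had gone down only about 9 mm, and the camera height read about 1 mm high. Both are within measuring error.
- **Lock:** I could not see the lock itself, so I judged it from the depth and the firm stop.
- **Last picture:** The key is straight in the slot, the bottle is standing at the same pixels as at the start, and the arm is clear with no force beyond sensor noise.

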